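# Comb the cut bars into even rows

### The job

Pick up the rake by its handle and comb the four scattered bars on the layout board into straight parallel rows, one bar to each channel of the rake, pushing them along until all their far ends sit against the end stop. Press the row home for a moment, firmly but gently, without ramming the stop or bearing down hard on the board; move the bars only with the rake. Then lift the rake off and lay it flat on the desk, clear of the board, leaving the bars lined up and everything else where it is.

Things in the scene. Friction and masses are not known exactly. Their poses are not given: they have to be found in the camera images.
- board: layout board: fixed plywood plate 200 x 200 x 8 mm; origin at the centre of its underside, +x to the end stop (away from the robot), +y left. The stop, a rigid aluminium angle across the board, 20 mm high, is clamped in slots: its face lies anywhere from 70 to 95 mm along +x, square to x, and is not reported: feel for it. A push of 8 to 14 N in all for half a second seats the bars.
- rake_grip (a point): grip point of the rake: centre line of its upright wooden handle, 42 mm above the rake's underside, 7 mm behind the head's flat front face. The handle measures 22 mm (x) x 36 mm (y) and reaches from 16 to 60 mm above the underside. +x is the way the prongs point, +y along the head, z up. Mass about 0.16 kg. It starts lying flat on the desk, right of the board.
- rake: the same rake; origin under the front face, axes as rake_grip. Wooden head 14 (x) x 164 mm, 2 to 16 mm above the underside; prongs of 6 mm steel rod, 0 to 6 mm above the underside, reach 86 mm ahead of the front face. They leave four channels centred at y = +60, +20, -20, -60 mm, each 34 mm wide at the tips, narrowing over 43 mm to 12 mm for the last 40 mm before the head.
- rod1_mid (a point): centre of the leftmost bar: square aluminium bar 90 mm long (its x axis), 10 x 10 mm, about 30 g, lying on the board askew by up to about 10 degrees, roughly +60 mm (within 4 mm) along the board's y and its centre 5 to 25 mm on the -x side of the board's centre.
- rod2_mid (a point): centre of the second from the left bar: square aluminium bar 90 mm long (its x axis), 10 x 10 mm, about 30 g, lying on the board askew by up to about 10 degrees, roughly +20 mm (within 4 mm) along the board's y and its centre 5 to 25 mm on the -x side of the board's centre.
- rod3_mid (a point): centre of the third from the left bar: square aluminium bar 90 mm long (its x axis), 10 x 10 mm, about 30 g, lying on the board askew by up to about 10 degrees, roughly -20 mm (within 4 mm) along the board's y and its centre 5 to 25 mm on the -x side of the board's centre.
- rod4_mid (a point): centre of the rightmost bar: square aluminium bar 90 mm long (its x axis), 10 x 10 mm, about 30 g, lying on the board askew by up to about 10 degrees, roughly -60 mm (within 4 mm) along the board's y and its centre 5 to 25 mm on the -x side of the board's centre.
- side_cutters: side cutters, 188 mm long, lying at the front edge of the desk; a bystander, origin under its centre.
- terminal_strip: white six-way terminal strip 70 x 22 x 18 mm at the front of the desk; a bystander, origin under its centre.
- nut_driver: screwdriver-like nut driver with dark handle, 157 mm long, at the front edge of the desk; a bystander, origin under its centre.
- tape_black: roll of black tape, 63 mm across, 19 mm high, at the front of the desk; a bystander, origin under its centre.
- contactor: grey and black contactor 75 x 45 x 70 mm, standing at the right of the desk; a bystander, origin under its centre.
- rod1: rod1: the same bar as rod1_mid, origin 5 mm below that point.
- rod2: rod2: the same bar as rod2_mid, origin 5 mm below that point.
- rod3: rod3: the same bar as rod3_mid, origin 5 mm below that point.
- rod4: rod4: the same bar as rod4_mid, origin 5 mm below that point.
There are look-alikes about, which are no part of the job. Leave any orange look-alike of the rod4 alone.

How it is judged:
On the way, in this order (a step that is already met when the one before it is completed fails the run):
1. the rake is lifted off the desk (height (world z) of rake_grip above 0.075 m), for 0.2 s.
2. the bars are pressed home: a bar is pressed on the stop with over 1.5 N (contact force between any of rod1, rod2, rod3, rod4 and board above 1.5 N), for 0.3 s.
At the end, for the whole second after the job is handed in: All bars flat on the board by the stop (centres 20 to 55 mm along the board's +x), along x within 4 degrees, ends even (neighbours within 4 mm, outermost two within 10 mm), neighbours 33 to 47 mm apart; the rake flat on the desk, its handle over 170 mm from the board's centre (x of rod1_mid in the frame of board between 0.02 and 0.055 m and angle between the x axis of each of rod1_mid, rod2_mid, rod3_mid, rod4_mid and the x axis of board, either way round below 0.07 rad and z of each of rod1_mid, rod2_mid, rod3_mid, rod4_mid in the frame of board below 0.017 m and x of rod2_mid in the frame of board between 0.02 and 0.055 m and x of rod3_mid in the frame of board between 0.02 and 0.055 m and x of rod4_mid in the frame of board between 0.02 and 0.055 m and y of rod1_mid in the frame of rod2_mid between 0.033 and 0.047 m and y of rod2_mid in the frame of rod3_mid between 0.033 and 0.047 m and y of rod3_mid in the frame of rod4_mid between 0.033 and 0.047 m and x of rod1_mid in the frame of rod2_mid between -0.004 and 0.004 m and x of rod2_mid in the frame of rod3_mid between -0.004 and 0.004 m and x of rod3_mid in the frame of rod4_mid between -0.004 and 0.004 m and x of rod1_mid in the frame of rod4_mid between -0.01 and 0.01 m and height (world z) of rake_grip below 0.047 m and angle between rake_grip's own z axis and vertical below 0.1 rad and horizontal distance between rake_grip and board above 0.17 m); the robot touches nothing.
It fails at once if a bar is pressed on the stop or board with more than 15 N (contact force between any of rod1, rod2, rod3, rod4 and board above 15 N).
It fails at once if the rake bears on the board with more than 25 N (contact force between rake and board above 25 N).
It fails at once if a bar is touched by the gripper or arm in place of the rake (contact force between any of the fingers, the arm and rod1 above 0.5 N or contact force between any of the fingers, the arm and rod2 above 0.5 N or contact force between any of the fingers, the arm and rod3 above 0.5 N or contact force between any of the fingers, the arm and rod4 above 0.5 N).
It fails at once if a bystander is moved by more than 2 cm (distance of any of side_cutters, terminal_strip, nut_driver, tape_black, contactor from where it was at the start of the episode above 0.02 m).
It also fails if it takes over 61 s, if anything falls off the work surface, if the arm or the gripper's body presses on something with over 40 N, if the wrist force passes 120 N, or if a joint passes its speed limit or range.

### The arm

A 7-joint arm with a two-finger parallel gripper is mounted at the origin on a cart in front of the work surface, level with it; the furniture and walls round the work are solid. World frame = base frame: x ahead of the robot, y to its left, z up, the work surface at z = 0. Lengths are in m, angles in rad, forces in N, time in s.
With the tool pointing down it reaches from about 0.4 to 0.85 m from the base axis. Payload 4.5 kg.
Tool frame: the origin (TCP) lies between the finger pads; the fingertips stand 11 mm ahead of it and the grasp point (between the pads) lies 8 mm behind it (r.nose_length is the distance from the TCP to the fingertips, in m); z points along the fingers, y is the line along which they close (so a half turn about z gives the same grasp; the last joint's range is limited). The gripper opens to 88 mm and grips with 3 to 60 N. Pads are 18 mm wide; open, the fingers measure 123 mm over their backs; the gripper's body (75 mm by 187 mm) begins 45 mm behind the grasp point.
Start: joints at [-1.082, 0.689, -0.195, 1.565, 0.157, 0.902, -0.215], TCP at [0.275, 0.561, 0.25] pointing down, gripper open.
Joint ranges: [-3.01, 3.01], [-0.46, 2.08], [-1.47, 1.51], [0.13, 2.56], [-1, 4.14], [0.04, 2.09], [-2.66, 2.66]. Speed limits (rad/s): [2.57, 2.57, 3.14, 3.14, 3.14, 3.14, 3.14].

### API

Orientations are given as a unit quaternion [x, y, z, w].
In Python, from plant import get_state, snapshot, camera_model, r gives the robot as it stands.
- The arm moves only by the shell command python3 -m inch 'ROWS' [FORCE]. ROWS is text: rows parted by semicolons, each of 7 numbers parted by spaces: the opening, from -1 (shut) to 1 (fully open), then the shift along the tool's x, y, z in m, then the turn, a rotation vector about the tool's x, y, z in rad. A call has 1 to 20 rows; each row shifts and turns the commanded pose from where the row before left it, along the tool's axes as they then stand; what a row does not reach is not made up. A row lasts 1/12 s, in which the tool goes at most 41.7 mm and 7.16 degrees, less where a joint would pass 70% of its speed; a pose out of reach is approached as far as the arm can. A call is refused whole if a number of a shift passes 0.0417 or a number of a turn 0.125, either way. A call with a gripper value outside its range is refused whole. The fingers move at their own pace and stop on an object; FORCE is the grip in N (left out, the last holds). Time passes only in rows, so rows that do not move let the fingers close. It gives the time, the measured TCP pose, the force, the opening and the grip force at its end, in the units of the state.
- get_state(): the state, without advancing time (a new reading comes with each control period).
- snapshot(name): name is "scene" or "top" or "wrist"; returns (picture, depth): 480x640x3 uint8, red, green, blue; 480x640 float32, m along the optical axis (not along the pixel's ray), 0 where there is no reading.
- camera_model(name): a dict with "intrinsics" (3x3 intrinsics, pixels), "view" (4x4, takes a point from world to camera coordinates). Camera axes: x right, y down, z forward; pixel columns grow to the right and rows downward; lengths in m; the calibration is good to about 2 mm. The wrist camera is an equidistant fisheye: a pixel r from the principal point sees the ray r / f radians off the axis. A picture is of the moment at which its call begins: read the wrist's pose just before it. camera_model takes no time and is no camera call; for the wrist camera it gives the pose at the moment of the call.
- r.finish_job(): hands the job in; it is judged then, once.
The state is a dict: "clock": time; "q": joint angles; "qd": joint speeds; "joint_torque": joint torques, N m; "tool_pos": TCP position; "eef_rot": TCP orientation; "contact_force": force on the tool from outside, world axes, zero at the start; "moment": the same for the moment, N m; "opening": opening from 0.0 (shut) to 1.0 (fully open); "finger_force": force on a finger pad.
Only numpy, scipy, OpenCV 4.12 (cv2) and the standard library are available. Lean on these libraries where they do the work, as an engineer would, in place of code of your own. Each camera call takes 0.05 s, during which the arm holds its last target. There are 200 camera calls.

## Working session

There is one attempt and no reset: what is moved stays moved. The work goes in short steps, Python scripts to look and compute and a shell command to move; the robot and the scene stay as the last step left them, time stands still between calls to the robot, and variables do not carry over. Pictures are saved under pics/ and viewed, at most 10 in all, crops included, and the job is handed in when it is done.

```bash
ls; mkdir -p pics
python3 - <<'E'
from plant import get_state, snapshot, camera_model, r
import cv2,numpy as np
for n in ("top","scene"):
    p,d=snapshot(n); cv2.imwrite(f"pics/{n}0.png",p[:,:,::-1]); np.savez(f"{n}0.npz",p=p,d=d)
    m=camera_model(n); print(n,np.round(m["intrinsics"],1).tolist(),np.round(m["view"],3).tolist())
s=get_state(); print(s["clock"],s["tool_pos"],s["eef_rot"],s["contact_force"],s["opening"])
E
```

```text
pics
top [[501.9, 0.0, 313.4], [0.0, 501.9, 234.3], [0.0, 0.0, 1.0]] [[-0.002, -1.0, -0.004, -0.038], [-0.995, 0.002, -0.099, 0.509], [0.099, 0.004, -0.995, 0.899], [0.0, 0.0, 0.0, 1.0]]
scene [[611.9, 0.0, 319.4], [0.0, 611.9, 232.9], [0.0, 0.0, 1.0]] [[-0.819, -0.574, -0.013, 0.375], [-0.294, 0.438, -0.85, 0.199], [0.493, -0.692, -0.527, 1.073], [0.0, 0.0, 0.0, 1.0]]
0.1 [0.27437404 0.56094634 0.24899579] [ 2.25429957e-01  9.74259026e-01 -8.19114422e-04 -1.19607153e-04] [0.6147358  0.06284666 0.59310341] 0.9961212785219319
```

View pics/top0.png

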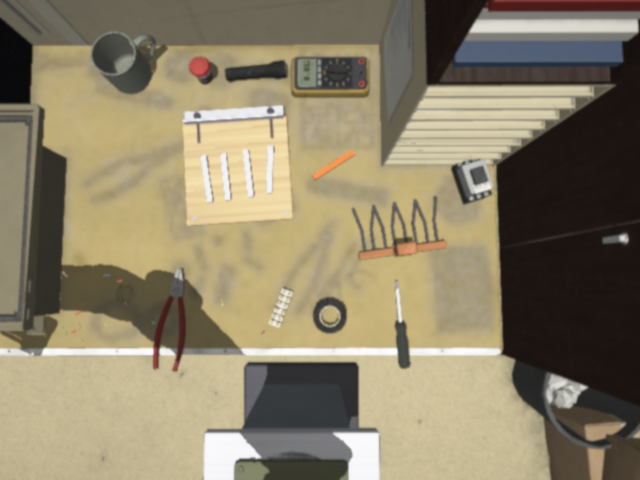

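The top view shows the board around (237,165) with the stop across its top (y≈115), and four white bars at x≈207, 226, 248 and 270. An orange decoy bar is at (334,165). The rake's handle is at (404,248) with the prongs pointing away from the robot.

```bash
cat > h.py <<'E'
import cv2,numpy as np
from plant import get_state, snapshot, camera_model, r
def ray(m,uv,z,fish=False):
    uv=np.atleast_2d(uv).astype(float); K=np.array(m["intrinsics"]); V=np.array(m["view"])
    x=(uv-[K[0,2],K[1,2]])/[K[0,0],K[1,1]]
    if fish:
        th=np.linalg.norm(x,axis=1,keepdims=True); d=np.c_[x/np.maximum(th,1e-9)*np.sin(th),np.cos(th)]
    else: d=np.c_[x,np.ones(len(x))]
    R=V[:3,:3]; c=-R.T@V[:3,3]; w=d@R
    return (c+w*((z-c[2])/w[:,2])[:,None])[:,:2]
def rect(pts):
    (c,s,a)=cv2.minAreaRect(pts.astype(np.float32)*1000)
    if s[0]<s[1]: s=s[::-1]; a+=90
    return np.round(c,1),np.round(s,1),round((a+90)%180-90,1)
E
python3 - <<'E'
from h import *
f=np.load("top0.npz");p=f["p"];m=camera_model("top");hsv=cv2.cvtColor(p,cv2.COLOR_RGB2HSV)
def comps(mask,x0,x1,y0,y1,z,amin):
    k=np.zeros_like(mask);k[y0:y1,x0:x1]=mask[y0:y1,x0:x1]
    n,l,st,_=cv2.connectedComponentsWithStats(k.astype(np.uint8))
    for i in range(1,n):
        if st[i,4]>=amin:
            v,u=np.where(l==i); print(st[i].tolist(),*rect(ray(m,np.c_[u,v],z)))
print(hsv[175,248],hsv[200,215],hsv[250,375],hsv[247,404],hsv[165,334],hsv[300,430])
print("rods");comps((hsv[:,:,1]<50)&(hsv[:,:,2]>190),185,290,130,215,.018,30)
print("stop");comps((hsv[:,:,1]<50)&(hsv[:,:,2]>150),180,290,100,130,.028,30)
print("rake");comps((hsv[:,:,1]>130)&(hsv[:,:,0]<14),350,455,235,265,.016,30)
print("handle px depth z"); 
d=f["d"]; K=np.array(m["intrinsics"]);V=np.array(m["view"])
v,u=np.mgrid[0:480,0:640];X=np.stack([(u-K[0,2])/K[0,0]*d,(v-K[1,2])/K[1,1]*d,d],-1)-V[:3,3]
W=X@V[:3,:3]
s=(slice(235,265),slice(350,455));w=W[s];q=(w[...,2]>.052)&(w[...,2]<.08);print(q.sum(),rect(w[q][:,:2]),w[q][:,2].mean())
q=(w[...,2]>.011)&(w[...,2]<.025);print(q.sum(),rect(w[q][:,:2]))
s=(slice(100,230),slice(175,300));w=W[s];q=(w[...,2]>.005)&(w[...,2]<.012);print("board",q.sum(),rect(w[q][:,:2]))
print("corners",ray(m,[[187,224],[292,217],[185,123],[288,120]],.008).round(3).tolist())
np.save("W0.npy",W)
cv2.imwrite("pics/crop.png",cv2.resize(p[95:275,170:460,::-1],None,fx=2.7,fy=2.7,interpolation=cv2.INTER_CUBIC))
E
```

```text
[120   2 246] [ 21  79 237] [ 12 117 152] [ 12 133 200] [ 13 171 245] [ 22  81 188]
rods
[266, 145, 8, 49, 324] [633.7  43.5] [92.1 12.8] -1.6
[242, 149, 12, 49, 315] [626.3  84. ] [92.6 12.9] 6.9
[220, 152, 11, 49, 311] [620.2 126.6] [92.4 13. ] 6.7
[200, 154, 13, 49, 309] [616.5 162.3] [92.6 13. ] 9.7
stop
[182, 105, 102, 19, 1125] [736.5 112.4] [191.7  26.9] -85.4
rake
[396, 241, 49, 13, 318] [ 488.2 -236.7] [90.7 18.1] -82.0
[360, 249, 32, 9, 161] [ 474.8 -154.3] [58.8  9.7] -82.7
handle px depth z
251 (array([ 480.7, -204.2]), array([36.5, 21.7]), -82.5) 0.05976538420878449
505 (array([ 480.2, -204.1]), array([163.5,  21.5]), -84.9)
board 9438 (array([648.2, 110.1]), array([243.3, 233.4]), 4.9)
corners [[0.531, 0.199], [0.544, 0.001], [0.726, 0.207], [0.731, 0.009]]
```

View pics/crop.png

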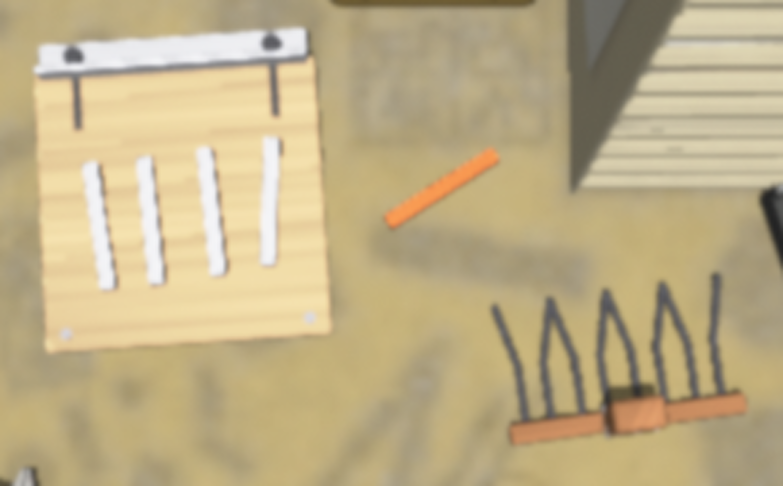

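The crop confirms it: the bars lie askew, the rake is yawed about +6°, and the board about +4.5°. I'll start moving toward the rake.

```bash
python3 -m inch '1 -.03 -.0188 0 0 0 0;1 -.03 -.0188 0 0 0 0;1 -.03 -.0188 0 0 0 0;1 -.03 -.0188 0 0 0 0;1 -.03 -.0188 0 0 0 0;1 -.03 -.0188 0 0 0 0;1 -.03 -.0188 0 0 0 0;1 -.03 -.0188 0 0 0 0;1 -.03 -.0188 0 0 0 0;1 -.03 -.0188 0 0 0 0;1 -.03 -.0188 0 0 0 0;1 -.03 -.0188 0 0 0 0;1 0 0 0 0 0 .1245;1 0 0 0 0 0 .1245;1 0 0 0 0 0 .1245;1 0 0 0 0 0 .1245;1 0 0 0 0 0 .1245;1 0 0 0 0 0 .1245;1 0 0 0 0 0 .1245;1 0 0 0 0 0 .1245' 40
cat >> h.py <<'E'
from scipy.spatial.transform import Rotation as Ro
def go(x,y,z,yaw):   # shift in present tool axes to target, then turn; yaw of tool y, deg
    s=get_state(); R=Ro.from_quat(s["eef_rot"]).as_matrix(); d=np.array([x,y,z])-s["tool_pos"]
    Y=np.radians(yaw); Rt=np.c_[[-np.sin(Y),np.cos(Y),0],[np.cos(Y),np.sin(Y),0],[0,0,-1]]
    print("t",round(s["clock"],2),"pos",s["tool_pos"].round(4) if hasattr(s["tool_pos"],"round") else s["tool_pos"],"yaw",np.degrees(np.arctan2(R[1,1],R[0,1])).round(2),"F",np.round(s["contact_force"],1),"op",round(s["opening"],3))
    print("shift",(R.T@d).round(4),"turn",Ro.from_matrix(R.T@Rt).as_rotvec().round(4),"shift after turn",(Rt.T@d).round(4))
E
python3 - <<'E'
from h import *
go(.4807,-.2042,.25,6.2)
# board outline by colour vs desk: fit edges from height map
W=np.load("W0.npy");z=W[...,2]
for v in (140,170,200): print(v,(z[v,176:300:4]*1000).round(0).astype(int).tolist())
E
```

```text
clock: 1.77
tool_pos: [0.4985, 0.2006, 0.2494]
eef_rot: [0.666, 0.746, -0.0, -0.0]
contact_force: [-0.8, -0.2, -0.1]
opening: 1.001
finger_force: 0.0
t 1.77 pos [0.4985 0.2006 0.2494] yaw 6.53 F [-0.8 -0.2 -0.1] op 1.001
shift [-0.4002 -0.0638 -0.0005] turn [-0.0007  0.0001  0.0058] shift after turn [-0.4005 -0.0615 -0.0006]
140 [0, -1, 8, 9, 8, 10, 10, 7, 8, 10, 7, 8, 9, 9, 10, 10, 10, 9, 11, 9, 8, 9, 10, 7, 9, 11, 6, 10, 1, 2, -1]
170 [0, 2, 4, 9, 11, 9, 8, 25, 15, 8, 8, 9, 20, 9, 10, 9, 9, 9, 19, 10, 9, 6, 8, 19, 20, 9, 8, 10, 9, 1, 4]
200 [2, 0, 1, 9, 9, 11, 8, 10, 19, 16, 7, 11, 8, 17, 10, 10, 7, 9, 9, 9, 12, 8, 10, 8, 7, 8, 12, 9, 9, -1, -1]
```

```bash
python3 -m inch '1 -.0364 -.0058 0 0 0 0;1 -.0364 -.0058 0 0 0 0;1 -.0364 -.0058 0 0 0 0;1 -.0364 -.0058 0 0 0 0;1 -.0364 -.0058 0 0 0 0;1 -.0364 -.0058 0 0 0 0;1 -.0364 -.0058 0 0 0 0;1 -.0364 -.0058 0 0 0 0;1 -.0364 -.0058 0 0 0 0;1 -.0364 -.0058 0 0 0 0;1 -.0364 -.0058 0 0 0 0;1 0 0 .025 0 0 0;1 0 0 .025 0 0 0;1 0 0 .02 0 0 0;1 0 0 0 0 0 0'
python3 - <<'E'
from h import *
m=camera_model("wrist");p,d=snapshot("wrist");cv2.imwrite("pics/w1.png",p[:,:,::-1]);np.savez("w1.npz",p=p,d=d,K=m["intrinsics"],V=m["view"])
go(.4807,-.2042,.11,6.2)
W=np.load("W0.npy");z=cv2.medianBlur(W[...,2].astype(np.float32),5)
k=np.zeros(z.shape,np.uint8);k[100:235,170:310]=(z[100:235,170:310]>.0045)
n,l,st,_=cv2.connectedComponentsWithStats(k);i=1+st[1:,4].argmax();k=(l==i);print(st[i])
v,u=np.where(k);mt=camera_model("top")
fl=lambda P:cv2.fitLine(P.astype(np.float32),cv2.DIST_HUBER,0,.001,.001).ravel()
rows=range(135,212);L=np.array([[u[v==j].min()-.5,j] for j in rows]);Rr=np.array([[u[v==j].max()+.5,j] for j in rows])
cols=range(192,286);B=np.array([[j,v[u==j].max()+.5] for j in cols])
for nme,e in(("L",L),("R",Rr),("B",B)):
    f=fl(ray(mt,e,.008));print(nme,f.round(4),"ang",np.degrees(np.arctan2(f[1],f[0])).round(2))
fL,fR,fB=[fl(ray(mt,e,.008)) for e in(L,Rr,B)]
def X(a,b):
    t=np.linalg.solve(np.c_[a[:2],-b[:2]],b[2:]-a[2:]);return a[2:]+t[0]*a[:2]
cl,cr=X(fL,fB),X(fR,fB);print("corners",cl,cr,np.linalg.norm(cl-cr))
E
```

```text
clock: 3.02
tool_pos: [0.4809, -0.2037, 0.1763]
eef_rot: [0.664, 0.748, -0.001, -0.004]
contact_force: [-0.9, -0.2, -0.5]
opening: 0.999
finger_force: 0.0
t 3.07 pos [ 0.482  -0.2039  0.1781] yaw 6.88 F [-0.2  0.5  0.7] op 0.999
shift [-0.0003 -0.001   0.0681] turn [-0.0043 -0.0023  0.0118] shift after turn [-0.0001 -0.0013  0.0681]
[  183   106   110   120 11885]
L [0.9981 0.0617 0.6264 0.2057] ang 3.54
R [0.9978 0.0667 0.6281 0.0055] ang 3.83
B [ 0.065  -0.9979  0.5342  0.1018] ang -86.27
corners [0.52778286 0.19959237] [ 5.4080600e-01 -3.1778123e-04] 0.2003339
```

View pics/w1.png

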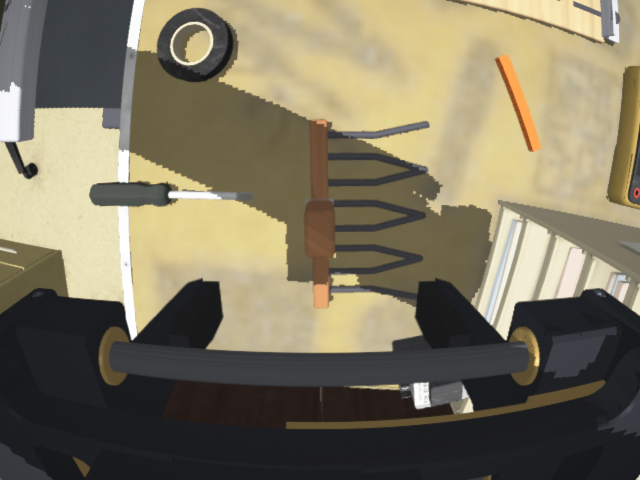

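The wrist view shows the rake's handle at (319,228), with the head running vertically and the prongs pointing right. I'll refine its pose from depth.

Run:
```python
from h import *
f=np.load("w1.npz");p,d,K,V=f["p"],f["d"],f["K"],f["V"]
v,u=np.mgrid[0:480,0:640];x=np.stack([(u-K[0,2])/K[0,0],(v-K[1,2])/K[1,1]],-1);th=np.linalg.norm(x,axis=-1,keepdims=True)
X=np.concatenate([x/np.maximum(th,1e-9)*np.tan(th)*d[...,None],d[...,None]],-1);W=(X-V[:3,3])@V[:3,:3]
s=(slice(100,320),slice(290,345));w=W[s]
hs=cv2.cvtColor(p,cv2.COLOR_RGB2HSV)[s];o=(hs[...,0]<16)&(hs[...,1]>110)
for a,b in((.054,.07),(.01,.022)):
    q=o&(w[...,2]>a)&(w[...,2]<b);print(q.sum(),rect(w[q][:,:2]),np.median(w[q][:,:2],0),w[q][:,2].mean())
q=o&(w[...,2]>.01)&(w[...,2]<.022);print(cv2.fitLine(w[q][:,:2].astype(np.float32),cv2.DIST_HUBER,0,.001,.001).ravel())
```

```text
1405 (array([ 481.3, -204.6]), array([35.8, 21. ]), -82.6) [ 0.48117692 -0.20349292] 0.05978823978949825
2060 (array([ 481.3, -205.5]), array([162.6,  13.8]), -82.4) [ 0.47853539 -0.17277044] 0.016275654240171463
[ 0.1372647  -0.9905344   0.47987399 -0.19348007]
```

```bash
python3 -m inch '1 0 0 .02 0 0 -.014;1 0 0 .025 0 0 0;1 0 0 .025 0 0 0;1 0 0 .025 0 0 0;1 0 0 .02 0 0 0;1 0 0 .01 0 0 0;1 0 0 .01 0 0 0;1 0 0 0 0 0 0'; python3 -c "
from h import *
go(.4812,-.2044,.034,7.5)"
```

```text
clock: 3.73
tool_pos: [0.4836, -0.2043, 0.0442]
eef_rot: [0.658, 0.753, -0.0, -0.0]
contact_force: [-0.7, 0.0, 0.5]
opening: 0.999
finger_force: 0.0
t 3.73 pos [ 0.4836 -0.2043  0.0442] yaw 7.7 F [-0.7  0.   0.5] op 0.999
shift [ 0.0002 -0.0024  0.0102] turn [-0.0005 -0.0004  0.0034] shift after turn [ 0.0002 -0.0024  0.0102]
```

```bash
python3 -m inch '1 0 -.002 .01 0 0 0;1 0 0 0 0 0 0;-1 0 0 0 0 0 0;-1 0 0 0 0 0 0;-1 0 0 0 0 0 0;-1 0 0 0 0 0 0;-1 0 0 0 0 0 0;-1 0 0 0 0 0 0;-1 0 0 0 0 0 0;-1 0 0 0 0 0 0;-1 0 0 0 0 0 0;-1 0 0 0 0 0 0' 50; python3 -c "
from h import *
go(.4812,-.2044,.034,7.5)"
```

```text
clock: 4.73
tool_pos: [0.4815, -0.2047, 0.0347]
eef_rot: [0.658, 0.753, 0.0, -0.0]
contact_force: [0.3, 0.4, 0.5]
opening: 0.269
finger_force: 0.0
t 4.73 pos [ 0.4815 -0.2047  0.0347] yaw 7.68 F [0.3 0.4 0.5] op 0.269
shift [ 0.0003 -0.0002  0.0007] turn [-0.     -0.0001  0.0031] shift after turn [ 0.0003 -0.0002  0.0007]
```

```bash
python3 -m inch '-1 0 0 0 0 0 0;-1 0 0 0 0 0 0;-1 0 0 0 0 0 0;-1 0 0 0 0 0 0;-1 0 0 -.01 0 0 0;-1 0 0 -.02 0 0 0;-1 0 0 -.025 0 0 0;-1 0 0 -.025 0 0 0;-1 0 0 -.02 0 0 0;-1 0 0 0 0 0 .034;-1 0 0 0 0 0 .034;-1 0 0 0 0 0 0;-1 0 0 0 0 0 0' 50; python3 -c "
from h import *
go(.4645,.093,.134,3.73);s=get_state();print(s['finger_force'],np.round(s['moment'],2))"
```

```text
clock: 5.82
tool_pos: [0.4806, -0.2043, 0.1336]
eef_rot: [0.683, 0.73, -0.001, -0.001]
contact_force: [-0.6, 0.2, -2.3]
opening: 0.248
finger_force: 50.0
t 5.82 pos [ 0.4806 -0.2043  0.1336] yaw 3.79 F [-0.6  0.2 -2.3] op 0.248
shift [ 2.978e-01  3.600e-03 -1.000e-04] turn [-0.0023 -0.0009  0.0011] shift after turn [ 0.2978  0.0033 -0.0004]
49.999582059681416 [-0.07  0.13 -0.01]
```

```bash
python3 -m inch '-1 .02 .001 0 0 0 0;-1 .03 .001 0 0 0 0;-1 .032 .001 0 0 0 0;-1 .032 0 0 0 0 0;-1 .032 0 0 0 0 0;-1 .032 0 0 0 0 0;-1 .032 0 0 0 0 0;-1 .032 0 0 0 0 0;-1 .03 0 0 0 0 0;-1 .026 0 0 0 0 0;-1 0 0 0 0 0 0;-1 0 0 0 0 0 0'
python3 - <<'E'
from h import *
go(.4645,.093,.134,3.73)
m=camera_model("wrist");p,d=snapshot("wrist");cv2.imwrite("pics/w2.png",p[:,:,::-1]);np.savez("w2.npz",p=p,d=d,K=m["intrinsics"],V=m["view"])
p,d=snapshot("top");np.savez("top2.npz",p=p,d=d)
E
```

```text
clock: 6.82
tool_pos: [0.464, 0.0946, 0.1337]
eef_rot: [0.682, 0.732, -0.001, -0.001]
contact_force: [-0.2, -1.0, -1.5]
opening: 0.243
finger_force: 50.0
t 6.82 pos [0.464  0.0946 0.1337] yaw 4.03 F [-0.2 -1.  -1.5] op 0.243
shift [-0.0016  0.0004 -0.0003] turn [-0.0019 -0.0002  0.0052] shift after turn [-0.0016  0.0004 -0.0003]
```

View pics/w2.png

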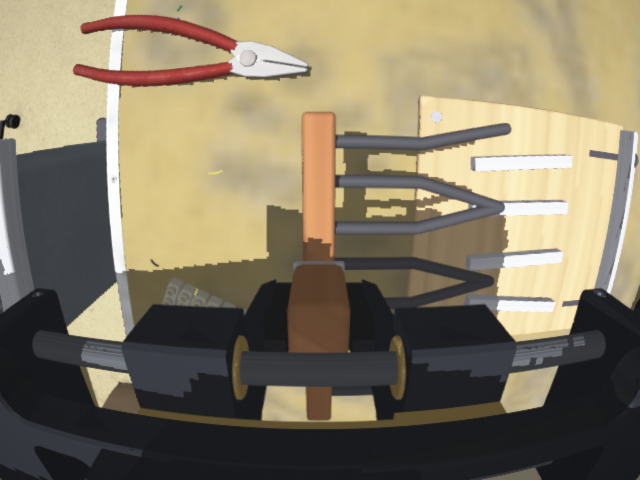

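The wrist view shows the rake in the grip, with the head at (318,110–260) and the prongs level, pointing at the bars. The stop is at (620,200). I'll check the rake's tilt and its yaw relative to the board.

```bash
cat >> h.py <<'E'
def wpts(f):
    p,d,K,V=f["p"],f["d"],f["K"],f["V"]
    v,u=np.mgrid[0:480,0:640];x=np.stack([(u-K[0,2])/K[0,0],(v-K[1,2])/K[1,1]],-1);th=np.linalg.norm(x,axis=-1,keepdims=True)
    X=np.concatenate([x/np.maximum(th,1e-9)*np.tan(th)*d[...,None],d[...,None]],-1)
    return (X-V[:3,3])@V[:3,:3]
def line(P): return cv2.fitLine(np.asarray(P,np.float32),cv2.DIST_HUBER,0,.0005,.0005).ravel().round(4)
E
python3 - <<'E'
from h import *
f=np.load("w2.npz");W=wpts(f);p=f["p"];hs=cv2.cvtColor(p,cv2.COLOR_RGB2HSV);z=W[...,2]
m=dict(intrinsics=f["K"],view=f["V"])
q=np.zeros(z.shape,bool);q[112:258,300:336]=1;q&=(hs[...,0]<16)&(hs[...,1]>100)&(abs(z-.116)<.012);P=W[q]
print("head",q.sum(),line(P),rect(P[:,:2]))
for a,b,c,e in((135,152,340,415),(173,190,340,415),(220,236,340,415)):
    q=np.zeros(z.shape,bool);q[a:b,c:e]=1;q&=(abs(z-.103)<.012);print("prong",q.sum(),line(W[q]))
# front edge cols & left edge
g=cv2.medianBlur(z.astype(np.float32),5)
q=(g>.0045)&(g<.03)
L=[[c,np.where(q[80:150,c])[0].min()+79.5] for c in range(428,560)]
print("left",line(ray(m,L,.008,True)))
F=[[np.where(q[r_,380:460])[0].min()+379.5,r_] for r_ in list(range(102,125))+list(range(150,168))]
print("front",line(ray(m,F,.008,True)))
S=z>.022;S&=z<.035;S[:, :560]=0;S[:120]=0;S[290:]=0;print("stop",S.sum(),rect(W[S][:,:2]),line(W[S]))
w=(hs[...,1]<40)&(hs[...,2]>180)&(z>.012)&(z<.024);w[:,:460]=0;w[:,578:]=0;w[:150]=0;w[320:]=0
n,l,st,_=cv2.connectedComponentsWithStats(w.astype(np.uint8))
for i in range(1,n):
    if st[i,4]>150: print("bar",st[i,4],rect(ray(m,np.argwhere(l==i)[:,::-1],.018,True)))
E
```

```text
head 4681 [-0.0778  0.997  -0.002   0.4607  0.1451  0.1153] (array([460.8, 144. ]), array([63. , 14.1]), -86.0)
prong 937 [ 0.9982  0.06   -0.0065  0.4854  0.1647  0.1048]
prong 979 [ 0.998   0.0633 -0.0047  0.4871  0.1469  0.1047]
prong 895 [ 0.9977  0.067  -0.0099  0.4895  0.1255  0.1047]
left [0.998  0.0635 0.5883 0.2023]
front [ 0.066  -0.9978  0.5297  0.1682]
stop 1137 (array([728.9, 133.9]), array([145.5,   7.3]), -86.0) [-0.0675  0.9977  0.001   0.7278  0.1362  0.0264]
bar 1285 (array([616.8, 161.3]), array([90.1, 10.4]), 9.4)
bar 808 (array([632.3, 127. ]), array([66.2, 10.6]), 6.9)
bar 670 (array([641.5,  84.9]), array([59.9, 10.6]), 7.1)
bar 592 (array([647.6,  42.2]), array([62. , 10.5]), -0.8)
```

```bash
python3 -m inch '-1 -.0025 0 .02 0 0 .003;-1 0 0 .025 0 0 0;-1 0 0 .02 0 0 0;-1 0 0 .01 0 0 0;-1 0 0 .006 0 0 0;-1 0 0 .004 0 0 0;-1 0 0 0 0 0 0;-1 0 0 0 0 0 0'; python3 -c "
from h import *
go(.4645,.0915,.044,3.75)"
```

```text
clock: 7.58
tool_pos: [0.4653, 0.0901, 0.0502]
eef_rot: [0.685, 0.729, 0.0, 0.0]
contact_force: [-0.2, 0.4, -2.5]
opening: 0.245
finger_force: 50.0
t 7.58 pos [0.4653 0.0901 0.0502] yaw 3.58 F [-0.2  0.4 -2.5] op 0.245
shift [ 0.0014 -0.0008  0.0062] turn [ 0.0008 -0.0001 -0.0029] shift after turn [ 0.0014 -0.0008  0.0062]
```

```bash
python3 -m inch '-1 .001 0 .003 0 0 0;-1 0 0 .003 0 0 0;-1 0 0 0 0 0 0;-1 0 0 0 0 0 0;-1 0 0 0 0 0 0'; python3 -c "
from h import *
go(.4645,.0915,.044,3.75)"
```

```text
clock: 8.0
tool_pos: [0.465, 0.0914, 0.0439]
eef_rot: [0.684, 0.729, 0.0, 0.0]
contact_force: [-0.5, 0.1, -2.0]
opening: 0.246
finger_force: 50.0
t 8.0 pos [0.465  0.0914 0.0439] yaw 3.62 F [-0.5  0.1 -2. ] op 0.246
shift [ 0.0001 -0.0005 -0.0001] turn [ 0.0003 -0.0001 -0.0023] shift after turn [ 0.0001 -0.0005 -0.0001]
```

```bash
python3 -m inch '-1 0 .006 0 0 0 0;-1 0 .006 0 0 0 0;-1 0 .006 0 0 0 0;-1 0 .006 0 0 0 0;-1 0 .006 0 0 0 0;-1 0 .006 0 0 0 0;-1 0 .006 0 0 0 0;-1 0 .006 0 0 0 0;-1 0 .006 0 0 0 0;-1 0 .006 0 0 0 0;-1 0 .006 0 0 0 0;-1 0 .006 0 0 0 0;-1 0 .006 0 0 0 0;-1 0 .006 0 0 0 0;-1 0 .006 0 0 0 0;-1 0 .003 0 0 0 0;-1 0 0 0 0 0 0'
python3 - <<'E'
from h import *
go(.5577,.0976,.044,3.75)
p,d=snapshot("wrist");cv2.imwrite("pics/w3.png",p[:,:,::-1])
E
```

```text
clock: 9.42
tool_pos: [0.5588, 0.0973, 0.0438]
eef_rot: [0.685, 0.729, 0.001, 0.0]
contact_force: [-0.4, -0.1, -2.0]
opening: 0.247
finger_force: 50.0
t 9.42 pos [0.5588 0.0973 0.0438] yaw 3.6 F [-0.4 -0.1 -2. ] op 0.247
shift [ 0.0004 -0.0011 -0.0002] turn [ 0.0015 -0.0001 -0.0026] shift after turn [ 0.0004 -0.0011 -0.0002]
```

View pics/w3.png

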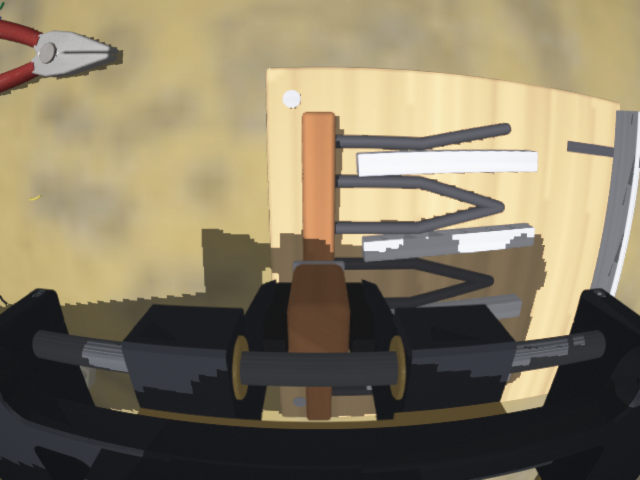

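The picture shows each visible bar in its channel, with bar 1 at (450,163) nearly against the head. I'll carry on more slowly.

```bash
python3 -m inch '-1 0 .004 0 0 0 0;-1 0 .004 0 0 0 0;-1 0 .004 0 0 0 0;-1 0 .004 0 0 0 0;-1 0 .004 0 0 0 0;-1 0 .004 0 0 0 0;-1 0 .004 0 0 0 0;-1 0 .004 0 0 0 0;-1 0 .004 0 0 0 0;-1 0 .004 0 0 0 0;-1 0 .002 0 0 0 0;-1 0 0 0 0 0 0'
python3 - <<'E'
from h import *
go(.6,.1,.044,3.75)
m=camera_model("wrist");p,d=snapshot("wrist");cv2.imwrite("pics/w4.png",p[:,:,::-1]);np.savez("w4.npz",p=p,d=d,K=m["intrinsics"],V=m["view"])
W=wpts(np.load("w4.npz"));z=W[...,2]
# profile along columns in bar-1 row, board x
c=np.array([.634,.1055]);e=np.array([.9979,.065])
for row in (163,200):
    print([(int(u),round(float((W[row,u,:2]-c)@e)*1000),round(float(z[row,u])*1000)) for u in range(480,640,6)])
E
```

```text
clock: 10.47
tool_pos: [0.6006, 0.0999, 0.0438]
eef_rot: [0.685, 0.729, 0.001, 0.0]
contact_force: [-0.3, 0.3, -1.9]
opening: 0.245
finger_force: 50.0
t 10.47 pos [0.6006 0.0999 0.0438] yaw 3.61 F [-0.3  0.3 -1.9] op 0.245
shift [ 0.0002 -0.0006 -0.0002] turn [ 0.0014 -0.0001 -0.0025] shift after turn [ 0.0002 -0.0006 -0.0002]
[(480, 42, 18), (486, 44, 19), (492, 48, 19), (498, 50, 19), (504, 54, 19), (510, 58, 18), (516, 61, 18), (522, 70, 8), (528, 75, 8), (534, 78, 8), (540, 82, 9), (546, 86, 8), (552, 90, 9), (558, 94, 8), (564, 95, 13), (570, 95, 18), (576, 96, 23), (582, 96, 28), (588, 116, 10), (594, 120, 11), (600, 135, 0), (606, 141, -1), (612, 144, 1), (618, 151, 0), (624, 156, 1), (630, 163, 0), (636, 170, 0)]
[(480, 44, 16), (486, 47, 16), (492, 51, 14), (498, 58, 8), (504, 62, 7), (510, 65, 8), (516, 69, 8), (522, 73, 8), (528, 77, 9), (534, 81, 9), (540, 85, 8), (546, 88, 9), (552, 93, 9), (558, 95, 11), (564, 95, 17), (570, 95, 22), (576, 95, 27), (582, 98, 29), (588, 119, 10), (594, 133, 1), (600, 139, 0), (606, 144, 1), (612, 150, 0), (618, 155, 1), (624, 162, 0), (630, 169, 0), (636, 175, 1)]
```

View pics/w4.png

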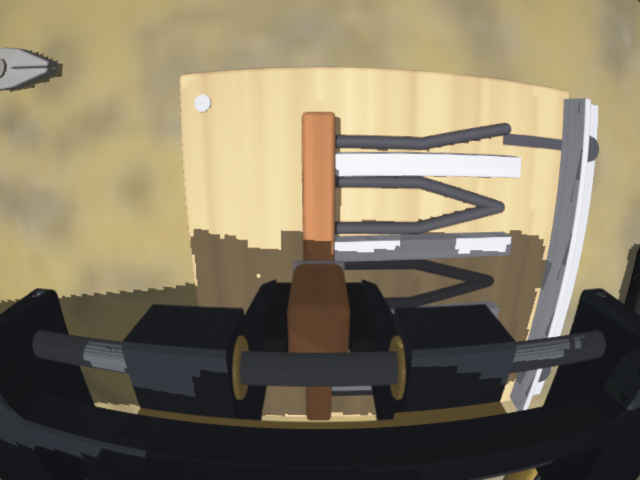

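The bars are straight in the channels, with bar 1's far end at (520,165) and about 30 mm left to the stop face at (562,165). I'll close most of the gap, then feel for contact.

```bash
python3 -m inch '-1 0 .003 0 0 0 0;-1 0 .003 0 0 0 0;-1 0 .003 0 0 0 0;-1 0 .003 0 0 0 0;-1 0 .003 0 0 0 0;-1 0 .003 0 0 0 0;-1 0 .003 0 0 0 0;-1 0 .003 0 0 0 0;-1 0 .0015 0 0 0 0;-1 0 0 0 0 0 0'; python3 -m inch '-1 0 .0007 0 0 0 0;-1 0 .0007 0 0 0 0;-1 0 0 0 0 0 0'; python3 -m inch '-1 0 .0007 0 0 0 0;-1 0 0 0 0 0 0'
```

```text
clock: 11.35
tool_pos: [0.6258, 0.1015, 0.0438]
eef_rot: [0.684, 0.729, 0.0, 0.0]
contact_force: [-0.5, -0.4, -2.0]
opening: 0.244
finger_force: 50.0
clock: 11.6
tool_pos: [0.6263, 0.1015, 0.0437]
eef_rot: [0.684, 0.729, -0.0, -0.0]
contact_force: [0.1, -0.1, -0.6]
opening: 0.243
finger_force: 50.0
clock: 11.77
tool_pos: [0.6272, 0.1016, 0.0437]
eef_rot: [0.684, 0.729, 0.0, 0.0]
contact_force: [-0.7, -0.3, -0.9]
opening: 0.247
finger_force: 50.0
```

```bash
python3 -m inch '-1 0 .0006 0 0 0 0;-1 0 0 0 0 0 0'|grep -E 'tool|cont'; python3 -m inch '-1 0 .0006 0 0 0 0;-1 0 0 0 0 0 0'|grep -E 'tool|cont'
```

```text
tool_pos: [0.6279, 0.1016, 0.0437]
contact_force: [-1.2, -0.2, -1.7]
tool_pos: [0.6285, 0.1017, 0.0437]
contact_force: [-1.0, -0.2, -2.6]
```

```bash
python3 -m inch '-1 0 .0006 0 0 0 0;-1 0 0 0 0 0 0'|grep -E 'tool|cont'; python3 -m inch '-1 0 .0006 0 0 0 0;-1 0 0 0 0 0 0'|grep -E 'tool|cont';python3 -m inch '-1 0 .0005 0 0 0 0;-1 0 0 0 0 0 0'|grep -E 'tool|cont'
```

```text
tool_pos: [0.6292, 0.1017, 0.0437]
contact_force: [0.3, 0.6, -2.2]
tool_pos: [0.6297, 0.1017, 0.0437]
contact_force: [-1.5, -0.0, -2.0]
tool_pos: [0.6302, 0.1018, 0.0437]
contact_force: [0.2, 1.0, -1.7]
```

```bash
python3 -m inch '-1 0 .0005 0 0 0 0;-1 0 0 0 0 0 0'|grep -E 'tool|cont'; python3 -m inch '-1 0 .0005 0 0 0 0;-1 0 0 0 0 0 0'|grep -E 'tool|cont'
```

```text
tool_pos: [0.6307, 0.1018, 0.0437]
contact_force: [-1.1, -0.5, -2.0]
tool_pos: [0.6312, 0.1019, 0.0437]
contact_force: [-0.3, 0.6, -2.0]
```

```bash
python3 -m inch '-1 0 .0005 0 0 0 0;-1 0 0 0 0 0 0'|grep -E 'tool|cont'; python3 -m inch '-1 0 .0005 0 0 0 0;-1 0 0 0 0 0 0'|grep -E 'tool|cont'
```

```text
tool_pos: [0.6317, 0.1019, 0.0437]
contact_force: [-0.8, -0.6, -1.7]
tool_pos: [0.6319, 0.1018, 0.0437]
contact_force: [-0.7, -0.4, -1.5]
```

```bash
python3 -m inch '-1 0 .0004 0 0 0 0;-1 0 0 0 0 0 0'|grep -E 'tool|cont'; python3 -m inch '-1 0 .0004 0 0 0 0;-1 0 0 0 0 0 0'|grep -E 'tool|cont'
```

```text
tool_pos: [0.632, 0.1018, 0.0437]
contact_force: [-2.2, -1.0, -0.8]
tool_pos: [0.6321, 0.1018, 0.0436]
contact_force: [-3.3, -1.0, -0.4]
```

```bash
python3 -m inch '-1 0 .0004 0 0 0 0;-1 0 0 0 0 0 0'|grep -E 'tool|cont'
```

```text
tool_pos: [0.6322, 0.1018, 0.0436]
contact_force: [-4.8, -0.2, 1.4]
```

```bash
python3 -m inch '-1 0 .0005 0 0 0 0;-1 0 0 0 0 0 0'|grep -E 'tool|cont'; python3 -m inch '-1 0 .0005 0 0 0 0;-1 0 0 0 0 0 0'|grep -E 'tool|cont|eef'
```

```text
tool_pos: [0.6322, 0.1017, 0.0435]
contact_force: [-5.1, -1.4, 2.3]
tool_pos: [0.6323, 0.1017, 0.0435]
eef_rot: [0.684, 0.729, -0.002, -0.001]
contact_force: [-7.1, -1.0, 2.9]
```

```bash
python3 -m inch '-1 0 .0004 0 0 0 0;-1 0 0 0 0 0 0;-1 0 0 0 0 0 0'|grep -E 'tool|cont|eef'
```

```text
tool_pos: [0.6323, 0.1018, 0.0434]
eef_rot: [0.684, 0.729, -0.002, -0.002]
contact_force: [-7.2, -0.6, 3.4]
```

```bash
python3 -m inch '-1 0 .0005 0 0 0 0;-1 0 0 0 0 0 0;-1 0 0 0 0 0 0'|grep -E 'tool|cont|eef';python3 -m inch '-1 0 .0004 0 0 0 0;-1 0 0 0 0 0 0;-1 0 0 0 0 0 0'|grep -E 'tool|cont|eef'
```

```text
tool_pos: [0.6323, 0.1017, 0.0434]
eef_rot: [0.684, 0.729, -0.002, -0.002]
contact_force: [-8.3, -1.6, 3.5]
tool_pos: [0.6323, 0.1018, 0.0434]
eef_rot: [0.684, 0.729, -0.003, -0.002]
contact_force: [-9.8, -0.6, 5.1]
```

```bash
python3 -m inch '-1 0 0 0 0 0 0;-1 0 0 0 0 0 0;-1 0 0 0 0 0 0;-1 0 0 0 0 0 0;-1 0 0 0 0 0 0;-1 0 0 0 0 0 0'|grep -E 'clock|tool|cont|eef'
```

```text
clock: 15.35
tool_pos: [0.6323, 0.1018, 0.0434]
eef_rot: [0.684, 0.729, -0.003, -0.002]
contact_force: [-8.6, -1.2, 5.2]
```

```bash
python3 -m inch '-1 0 .0004 0 0 0 0;-1 0 0 0 0 0 0;-1 0 0 0 0 0 0;-1 0 0 0 0 0 0;-1 0 0 0 0 0 0;-1 0 0 0 0 0 0;-1 0 0 0 0 0 0'|grep -E 'clock|tool|cont|eef'; python3 -m inch '-1 0 -.001 0 0 0 0;-1 0 -.001 0 0 0 0;-1 0 -.001 0 0 0 0;-1 0 -.001 0 0 0 0;-1 0 -.0005 0 0 0 0;-1 0 0 0 0 0 0'|grep -E 'clock|tool|cont|eef'
```

```text
clock: 15.93
tool_pos: [0.6323, 0.1018, 0.0434]
eef_rot: [0.684, 0.729, -0.003, -0.003]
contact_force: [-9.2, -0.9, 5.8]
clock: 16.43
tool_pos: [0.632, 0.1019, 0.0437]
eef_rot: [0.684, 0.729, 0.0, 0.0]
contact_force: [-1.9, -0.1, -2.4]
```

```bash
python3 -m inch '-1 0 -.0008 0 0 0 0;-1 0 0 0 0 0 0;-1 0 0 -.001 0 0 0;-1 0 0 -.002 0 0 0;-1 0 0 -.002 0 0 0;-1 0 0 -.003 0 0 0;-1 0 0 -.004 0 0 0;-1 0 0 -.004 0 0 0;-1 0 0 -.01 0 0 0;-1 0 0 -.02 0 0 0;-1 0 0 -.025 0 0 0;-1 0 0 -.025 0 0 0;-1 0 0 -.01 0 0 0;-1 0 0 0 0 0 0;-1 0 0 0 0 0 0'
python3 - <<'E'
from h import *
go(.4812,-.2044,.15,3.75)
m=camera_model("wrist");p,d=snapshot("wrist");cv2.imwrite("pics/w5.png",p[:,:,::-1]);np.savez("w5.npz",p=p,d=d,K=m["intrinsics"],V=m["view"])
E
```

```text
clock: 17.68
tool_pos: [0.6306, 0.1019, 0.1499]
eef_rot: [0.684, 0.729, 0.0, 0.0]
contact_force: [0.1, -0.7, -1.6]
opening: 0.245
finger_force: 50.0
t 17.68 pos [0.6306 0.1019 0.1499] yaw 3.61 F [ 0.1 -0.7 -1.6] op 0.245
shift [-0.2962 -0.1684 -0.0003] turn [ 0.0006 -0.0003 -0.0024] shift after turn [-2.958e-01 -1.691e-01 -1.000e-04]
```

View pics/w5.png

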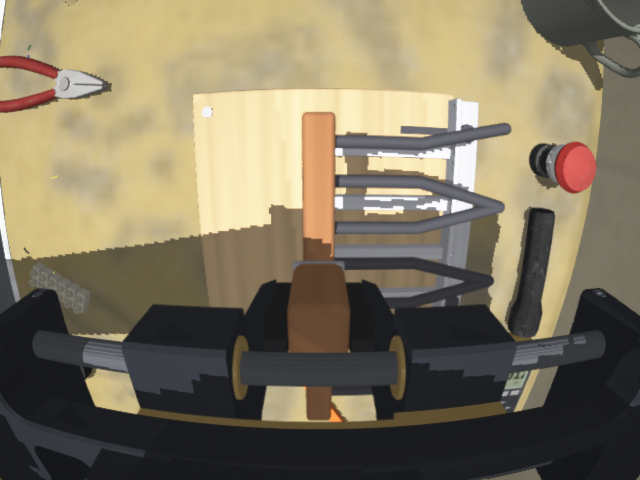

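The four bars stay lined up against the stop at (455,150–300), and the rake is clear above them. I'll carry it back to its original spot on the desk.

```bash
python3 -m inch '-1 -.01 -.015 0 0 0 0;-1 -.02 -.02 0 0 0 0;-1 -.02 -.02 0 0 0 0;-1 -.02 -.02 0 0 0 0;-1 -.02 -.02 0 0 0 0;-1 -.025 -.02 0 0 0 0;-1 -.025 -.018 0 0 0 0;-1 -.025 -.018 0 0 0 0;-1 -.025 -.018 0 0 0 0;-1 -.025 0 0 0 0 0;-1 -.025 0 0 0 0 0;-1 -.025 0 0 0 0 0;-1 -.02 0 0 0 0 0;-1 -.01 0 0 0 0 0;-1 0 0 0 0 0 -.034;-1 0 0 0 0 0 -.034;-1 0 0 .02 0 0 0;-1 0 0 .025 0 0 0;-1 0 0 .025 0 0 0;-1 0 0 0 0 0 0'
python3 - <<'E'
from h import *
go(.4812,-.2044,.035,7.6)
m=camera_model("top");p,d=snapshot("top");np.savez("top5.npz",p=p,d=d);hsv=cv2.cvtColor(p,cv2.COLOR_RGB2HSV)
k=((hsv[:,:,1]<50)&(hsv[:,:,2]>190)).astype(np.uint8);k[:,:185]=0;k[:,290:]=0;k[:123]=0;k[215:]=0
n,l,st,_=cv2.connectedComponentsWithStats(k)
for i in range(1,n):
    if st[i,4]>30: print(st[i].tolist(),*rect(ray(m,np.argwhere(l==i)[:,::-1],.018)))
E
```

```text
clock: 19.4
tool_pos: [0.4784, -0.1995, 0.076]
eef_rot: [0.657, 0.754, -0.001, -0.004]
contact_force: [-1.1, 1.2, -2.5]
opening: 0.25
finger_force: 50.0
t 19.4 pos [ 0.4784 -0.1995  0.076 ] yaw 7.8 F [-1.1  1.2 -2.5] op 0.25
shift [-0.0054  0.0024  0.041 ] turn [-0.0065 -0.0055  0.0035] shift after turn [-0.0052  0.0022  0.041 ]
[200, 123, 10, 47, 335] [678.4 165.6] [89.9 15.2] 3.5
[222, 123, 10, 45, 319] [680.2 124.6] [86.  13.5] 3.6
[244, 123, 9, 44, 312] [681.   84.7] [84.  13.4] 3.7
[264, 123, 9, 43, 292] [682.   46.5] [81.8 13.5] 3.7
```

```bash
python3 -m inch '-1 0 0 .015 0 0 0;-1 0 0 .012 0 0 0;-1 0 0 .006 0 0 0;-1 0 0 .003 0 0 0;-1 0 0 0 0 0 0;-1 0 0 0 0 0 0;-1 0 0 0 0 0 0'; python3 -c "
from h import *
go(.48,-.2,.0345,7.6)"
```

```text
clock: 20.03
tool_pos: [0.4809, -0.2034, 0.0443]
eef_rot: [0.659, 0.752, 0.0, 0.0]
contact_force: [-0.5, 0.1, -1.9]
opening: 0.246
finger_force: 50.0
t 20.03 pos [ 0.4809 -0.2034  0.0443] yaw 7.51 F [-0.5  0.1 -1.9] op 0.246
shift [ 0.0035 -0.0005  0.0098] turn [ 0.0009  0.0004 -0.0016] shift after turn [ 0.0035 -0.0005  0.0098]
```

```bash
python3 -m inch '-1 0 0 .004 0 0 0;-1 0 0 .003 0 0 0;-1 0 0 .0015 0 0 0;-1 0 0 .001 0 0 0;-1 0 0 .0005 0 0 0;-1 0 0 0 0 0 0;-1 0 0 0 0 0 0'|grep -E 'tool|cont'
```

```text
tool_pos: [0.4805, -0.2033, 0.0346]
contact_force: [-1.4, 1.4, 8.9]
```

```bash
python3 -m inch '-1 0 0 -.0004 0 0 0;-.3 0 0 0 0 0 0;-.2 0 0 0 0 0 0;0 0 0 0 0 0 0;.4 0 0 0 0 0 0;.4 0 0 0 0 0 0;.4 0 0 0 0 0 0;.4 0 0 0 0 0 0;.4 0 0 -.005 0 0 0;.4 0 0 -.01 0 0 0;.4 0 0 -.02 0 0 0;.4 0 0 -.025 0 0 0;.4 0 0 -.03 0 0 0;.4 0 0 -.03 0 0 0;.4 0 0 -.03 0 0 0;.4 0 0 0 0 0 0;.4 0 0 0 0 0 0'
python3 - <<'E'
from h import *
m=camera_model("wrist");p,d=snapshot("wrist");cv2.imwrite("pics/w6.png",p[:,:,::-1]);f=dict(p=p,d=d,K=m["intrinsics"],V=m["view"])
W=wpts(f);z=W[...,2];hs=cv2.cvtColor(p,cv2.COLOR_RGB2HSV);o=(hs[...,0]<16)&(hs[...,1]>100)
for a,b in((.054,.07),(.01,.022)):
    q=o&(z>a)&(z<b);q[:,:270]=0;q[:,370:]=0;print(q.sum(),rect(W[q][:,:2]),z[q].mean())
m=camera_model("top");p,d=snapshot("top");K=m["intrinsics"];V=np.array(m["view"])
cv2.imwrite("pics/t6.png",cv2.resize(p[95:275,170:460,::-1],None,fx=2.7,fy=2.7,interpolation=cv2.INTER_CUBIC))
E
```

```text
clock: 22.03
tool_pos: [0.4816, -0.2037, 0.1864]
eef_rot: [0.659, 0.752, 0.001, 0.002]
contact_force: [0.2, 0.1, -0.1]
opening: 0.694
finger_force: 0.0
1312 (array([ 480.8, -203.2]), array([34.7, 21.1]), -83.0) 0.05980988292297985
1997 (array([ 480.7, -203.7]), array([162. ,  13.6]), -82.3) 0.016300383471077262
```

View pics/t6.png

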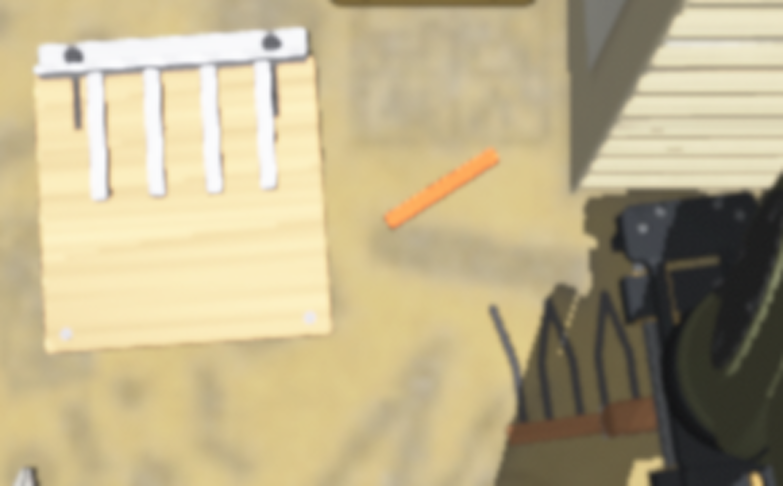

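View pics/w6.png

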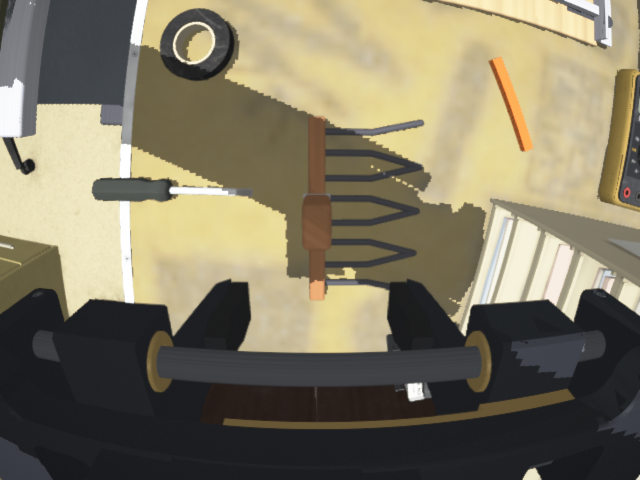

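The top crop shows all four bars parallel and against the stop, with far ends at (95,72) to (263,62). The wrist view shows the rake lying flat on the desk with its handle at (317,222), free of the gripper. I'm handing in.

```bash
python3 -c "
from plant import r
print(r.finish_job())"
```

```text
the job is handed in; nothing more can be done
None
```

The job is handed in, with no verdict returned: all four bars were combed straight and pressed against the stop at about 9 N, and the rake lies flat on the desk at its starting spot, clear of the board.

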